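# Touch the earthing tester before handling the boards

## Robot

A 7-joint arm with a two-finger parallel gripper is mounted at the origin on a cart in front of the work surface, level with it; the furniture and walls round the work are solid. World frame = base frame: x ahead of the robot, y to its left, z up, the work surface at z = 0. Lengths are in m, angles in rad, forces in N, time in s.
With the tool pointing down it reaches from about 0.4 to 0.925 m from the base axis. Payload 5.6 kg.
Tool frame: the origin (TCP) lies between the finger pads, 19 mm behind the fingertips; this is the grasp point; z points along the fingers, y is the line along which they close (so a half turn about z gives the same grasp; the last joint's range is limited). The gripper opens to 85 mm and grips with 20 to 120 N. Pads are 22 mm wide; open, the fingers measure 114 mm over their backs; the gripper's body (76 mm by 85 mm) begins 54 mm behind the grasp point. The pads swing forward as they close: fully open they stand 13 mm farther back than shut.
Start: joints at [-0.043, 0.468, -0.012, 1.603, 0.006, 1.071, -0.056], TCP at [0.65, -0, 0.25] pointing down, gripper open.
Joint ranges: [-2.53, 2.53], [-0.31, 2.02], [-1.57, 1.55], [0.28, 2.44], [-1.29, 4.43], [0.15, 1.84], [-2.92, 2.92]. Speed limits (rad/s): [2.57, 2.57, 3.14, 3.14, 3.14, 3.14, 3.14].

## Interface

Orientations are given as a unit quaternion [w, x, y, z].
In Python, from rig import status, vision, arm gives the robot as it stands. The module is installed in compiled form; this text tells all that it offers.
- The arm moves only by the shell command python3 -m handwheel 'ROWS' [OPENING] [FORCE]. ROWS is JSON, one flat list of numbers, 6 for each row, row after row: the shift along the tool's x, y, z in units of 0.12 m (1.0 is 0.12 m), then the turn, a rotation vector about the tool's x, y, z in units of pi/4 rad (1.0 is pi/4 rad). A call has 1 to 5 rows; each row is the pose to reach, as a shift and turn from the pose commanded when the call began, along the tool's axes at that moment; what a row does not reach only later rows make up. A row lasts 1/10 s, in which the tool goes at most 50 mm and 8.59 degrees, less where a joint would pass 70% of its speed; a pose out of reach is approached as far as the arm can. A call with a number of a shift or a turn outside -1 to 1 is refused whole. A call with a gripper value outside its range is refused whole. OPENING is the closure in counts, from 0 (fully open) to 255 (shut), set as the call begins (- or left out, the last holds). The fingers move at their own pace and stop on an object; FORCE is the grip in N (left out, the last holds). Time passes only in rows, so rows that repeat a pose let the fingers close. It gives the time, the measured TCP pose, the force, the opening and the grip force at its end, in the units of the state.
- status.read_state(): the state, without advancing time (a new reading comes with each control period).
- vision.grab_frame(name): name is "scene" or "side" or "wrist"; returns (picture, depth): 400x640x3 uint8, red, green, blue; 400x640 float32, m along the optical axis (not along the pixel's ray), 0 where there is no reading.
- vision.get_calibration(name): a dict with "intrinsics" (3x3 intrinsics, pixels), "R" (3x3) and "t" (3): a world point X has camera coordinates R X + t. Camera axes: x right, y down, z forward; pixel columns grow to the right and rows downward; lengths in m; the calibration is good to about 2 mm. A picture is of the moment at which its call begins: read the wrist's pose just before it. get_calibration takes no time and is no camera call; for the wrist camera it gives the pose at the moment of the call.
- arm.sign_off(): hands the job in; it is judged then, once.
The state is a dict: "clock": time; "joints": joint angles; "joint_velocities": joint speeds; "tau": joint torques, N m; "tool_pos": TCP position; "orientation": TCP orientation; "ft_force": force on the tool from outside, world axes, zero at the start; "moment": the same for the moment, N m; "grip_width": opening from 0.0 (shut) to 1.0 (fully open); "finger_force": force on a finger pad.
Only numpy, scipy, OpenCV 4.12 (cv2) and the standard library are available. Lean on these libraries where they do the work, as an engineer would, in place of code of your own. Each camera call takes 0.05 s, during which the arm holds its last target. There are 200 camera calls.

## Task

Before anyone handles the boards, prove the hand is earthed: with the fingertips, lightly press down the square steel plate of the earthing tester, keep it down for two seconds, then let it spring up and draw the hand about 15 cm clear of it. The bell box with the round plate, the counter box with the narrow bar and the small things around must not be touched. Touch gently, and do not pick up, tip or shove the tester.

Things in the scene. Friction and masses are not known exactly. Their poses are not given: they have to be found in the camera images.
- tester: the earthing tester: grey plastic box, 72 x 72 mm, 37 mm high, 0.5 to 1 kg, loose on rubber feet; origin at the centre of its underside, z up, x and y along its sides; socket and lens on its -x side. On the middle of its top a sprung steel plate, 5 mm thick, its upper face 50 mm above the bench, SQUARE, 34 x 34 mm
- tester_top (a point): centre of the upper face of the tester's square plate; moves down with it (8 mm clear above the box at rest, 2 mm at the stop)
- tester_plate (a joint): how far the tester's square plate is pressed down, m: 0 at rest, 0.006 at the stop; a spring lifts it back (2 N to start, 5 N at the stop)
- bell: the call bell, not to be touched: grey plastic box, 72 x 72 mm, 37 mm high, 0.5 to 1 kg, loose on rubber feet; origin at the centre of its underside, z up, x and y along its sides; socket and lens on its -x side. On the middle of its top a sprung steel plate, 5 mm thick, its upper face 50 mm above the bench, ROUND, 36 mm across
- bell_plate (a joint): how far the bell's round plate is pressed down, m: 0 at rest, 0.006 at the stop; a spring lifts it back (2 N to start, 5 N at the stop)
- counter: the piece counter, not to be touched: grey plastic box, 72 x 72 mm, 37 mm high, 0.5 to 1 kg, loose on rubber feet; origin at the centre of its underside, z up, x and y along its sides; socket and lens on its -x side. On the middle of its top a sprung steel plate, 5 mm thick, its upper face 50 mm above the bench, a NARROW BAR, 16 mm (box x) x 52 mm (box y)
- counter_plate (a joint): how far the counter's bar plate is pressed down, m: 0 at rest, 0.006 at the stop; a spring lifts it back (2 N to start, 5 N at the stop)
- brown_bottle: small brown glass bottle, 31 mm across, 46 mm high, standing loose near the boxes; origin at the centre of its underside
- wick_reel: small blue wire reel lying flat, 29 mm across, 11 mm high, loose; origin at the centre of its underside
- tip_tin: small round white tin, 40 mm across, 19 mm high, loose; origin at the centre of its underside
Not all that is in view belongs to the job. Several things look just like the tip_tin: the one meant starts farthest to the robot's left. What is shaped like the tester but red is not meant.

How it is judged:
On the way:
1. the fingers keep the tester's square plate pressed at least 3 mm down for 1 s without a break (value of joint tester_plate above 0.003 m and contact force between the fingers and tester above 0.5 N), for 1 s.
At the end, for the whole second after the job is handed in: All three plates are up again (pressed less than 1.5 mm), the three boxes stand upright and at rest within 20 mm of where they began, the bottle, reel and tin within 12 mm, and the TCP is more than 8 cm from the square plate (distance of each of tester, bell, counter from where it was at the start of the episode below 0.02 m and distance of each of brown_bottle, wick_reel, tip_tin from where it was at the start of the episode below 0.012 m and value of joint each of tester_plate, bell_plate, counter_plate below 0.0015 m and angle between each of tester, bell, counter, brown_bottle, wick_reel, tip_tin's own z axis and vertical below 0.08 rad and linear speed of each of tester, bell, counter, brown_bottle, wick_reel, tip_tin below 0.01 m/s and distance between the grasp point and tester_top above 0.08 m); the robot touches nothing.
It fails at once if the robot touches the bell, the counter, the bottle, the reel or the tin (over 0.5 N) (contact force between any of the fingers, the arm and bell above 0.5 N or contact force between any of the fingers, the arm and counter above 0.5 N or contact force between any of the fingers, the arm and brown_bottle above 0.5 N or contact force between any of the fingers, the arm and wick_reel above 0.5 N or contact force between any of the fingers, the arm and tip_tin above 0.5 N).
It fails at once if the bell or counter plate is pressed more than 2 mm (value of joint any of bell_plate, counter_plate above 0.002 m).
It fails at once if the tester is touched with more than 20 N (contact force between any of the fingers, the arm and tester above 20 N).
It fails at once if the tester is lifted more than 6 mm, tipped more than 0.15 rad or moved more than 20 mm (height (world z) of tester above 0.006 m or angle between tester's own z axis and vertical above 0.15 rad or distance of tester from where it was at the start of the episode above 0.02 m).
It also fails if it takes over 32 s, if anything falls off the work surface, if the arm or the gripper's body presses on something with over 40 N, if the wrist force passes 120 N, or if a joint passes its speed limit or range.

## Working session

There is one attempt and no reset: what is moved stays moved. The work goes in short steps, Python scripts to look and compute and a shell command to move; the robot and the scene stay as the last step left them, time stands still between calls to the robot, and variables do not carry over. Pictures are saved under pics/ and viewed, at most 10 in all, crops included, and the job is handed in when it is done.

```bash
mkdir -p pics; python3 - <<'E'
from rig import status, vision
import cv2, numpy as np
s=status.read_state(); print({k:np.round(s[k],3).tolist() for k in s})
for n in ("scene","wrist"):
    c=vision.get_calibration(n); p,d=vision.grab_frame(n)
    np.savez(f"{n}0.npz",p=p,d=d,K=c["intrinsics"],R=c["R"],t=c["t"])
    cv2.imwrite(f"pics/{n}0.png",p[:,:,::-1])
E
```

```text
{'clock': 0.0, 'joints': [-0.043, 0.468, -0.012, 1.604, 0.006, 1.071, -0.056], 'joint_velocities': [0.0, -0.0, -0.001, 0.0, 0.001, -0.002, -0.0], 'tau': [-0.0, -53.237, 0.021, -25.13, 0.011, 0.008, -0.0], 'tool_pos': [0.649, -0.0, 0.249], 'orientation': [-0.001, 0.707, 0.707, -0.001], 'ft_force': [-0.253, 0.816, -0.274], 'moment': [-0.02, -0.03, -0.038], 'finger_force': 0.0, 'grip_width': 0.999}
```

View pics/scene0.png

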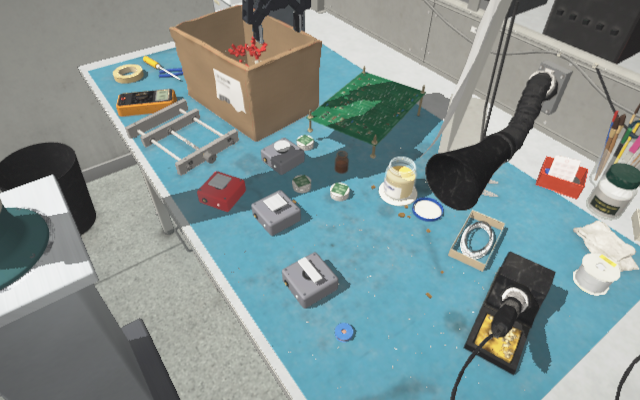

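View pics/wrist0.png

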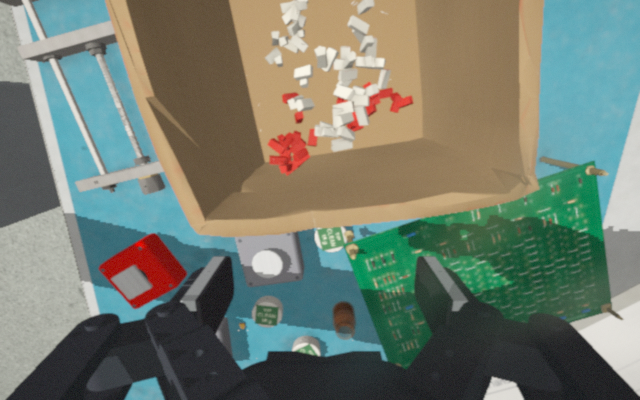

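The scene shows the tester (square plate) at about (275,202), the bell at (283,147), the counter at (311,270) and the red lookalike at (221,190). The gripper hangs over the carton at (275,15). The wrist view shows the bell, a tin and the bottle close together, and the tester is hidden by the left finger. Next I'll measure positions.

```bash
cat > h.py <<'E'
import numpy as np
def cloud(f):
    z=np.load(f); p,d,K,R,t=[z[k] for k in ("p","d","K","R","t")]
    v,u=np.mgrid[:400,:640]
    c=np.stack([(u-K[0,2])/K[0,0]*d,(v-K[1,2])/K[1,1]*d,d],-1)
    return p,d,(c-t)@R
E
python3 - <<'E'
from h import *; import cv2
p,d,X=cloud("scene0.npz")
for n,u,v in [("tester",275,201),("bell",283,146),("counter",310,269),("red",221,190),("bottle",341,160),("tinA",302,183),("tinB",340,190),("tinC",305,143),("reel",344,330),("cartontop",253,72),("pcb",370,105),("jar",400,170),("gripper",275,20),("cartoncorner",254,70),("carton r",320,42),("lamp",450,180)]:
    print(n,X[v,u].round(3))
# top-down orthophoto, 1 mm/px, highest point wins
s=X.reshape(-1,3); c=p.reshape(-1,3); m=(d.ravel()>0)&(s[:,2]<.3)
s,c=s[m],c[m]; o=np.argsort(s[:,2]); s,c=s[o],c[o]
W=np.zeros((600,700,3),np.uint8)
x0,y0=.3,.35
i=((x0+.6-s[:,0])*1000).astype(int); j=((y0-s[:,1])*1000).astype(int)
ok=(i>=1)&(i<599)&(j>=1)&(j<699)
for a in (0,1):
  for b in (0,1): W[i[ok]+a,j[ok]+b]=c[ok][:,::-1]
cv2.imwrite("pics/ortho.png",W)
# grey/steel top plates z>.042
for n,u,v in [("tester",275,201),("bell",283,146),("counter",310,269)]:
    q=X[v,u]; near=np.linalg.norm(X[...,:2]-q[:2],axis=-1)<.06
    pl=near&(X[...,2]>.044)&(X[...,2]<.06)&(d>0)
    P=X[pl][:,:2].astype(np.float32); bx=near&(X[...,2]>.030)&(X[...,2]<.041)
    B=X[bx][:,:2].astype(np.float32)
    print(n,len(P),cv2.minAreaRect(P*1000),np.median(X[pl][:,2]),cv2.minAreaRect(B*1000))
E
```

```text
tester [ 0.479 -0.237  0.049]
bell [ 0.581 -0.104  0.051]
counter [ 0.443 -0.407  0.051]
red [ 0.413 -0.137  0.036]
bottle [ 0.666 -0.203  0.038]
tinA [ 0.568 -0.197  0.018]
tinB [ 0.62  -0.261  0.019]
tinC [ 0.651 -0.086  0.016]
reel [ 0.439 -0.508  0.007]
cartontop [ 0.578 -0.002  0.184]
pcb [ 0.823 -0.11   0.069]
jar [ 0.738 -0.309  0.049]
gripper [0.742 0.177 0.195]
cartoncorner [ 0.582 -0.001  0.187]
carton r [0.772 0.026 0.188]
lamp [ 0.798 -0.391  0.051]
tester 246 ((477.1887512207031, -238.92141723632812), (33.904449462890625, 35.111724853515625), 0.6895772814750671) 0.04910623710715056 ((476.8856201171875, -239.78530883789062), (71.45957946777344, 72.3666000366211), 0.7982218265533447)
bell 147 ((580.5962524414062, -98.20453643798828), (34.74169921875, 34.97306442260742), 13.316645622253418) 0.049058803086896294 ((580.0584106445312, -98.94171142578125), (72.04946899414062, 74.06986236572266), 8.466958999633789)
counter 265 ((443.11322021484375, -405.5447998046875), (52.35906219482422, 16.26165771484375), 88.38844299316406) 0.048980711000275304 ((442.3079833984375, -406.2602844238281), (72.60091400146484, 71.02935028076172), 88.89352416992188)
```

View pics/ortho.png

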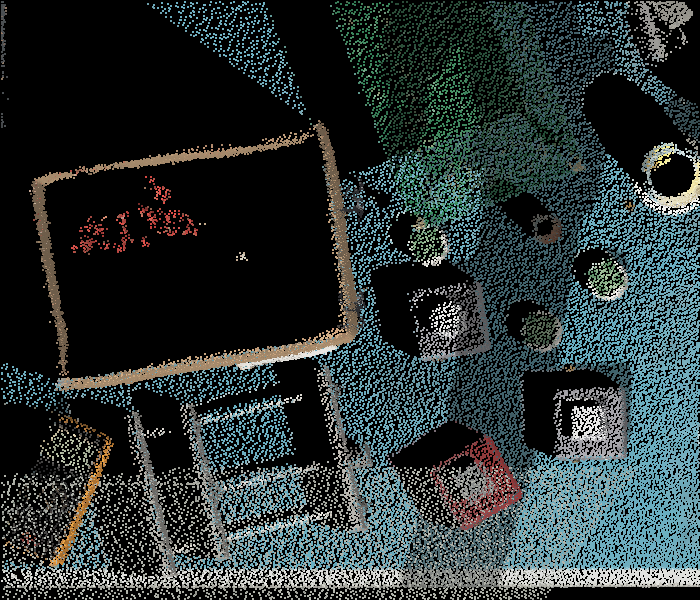

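```bash
python3 -m handwheel '[-0.33,-0.24,0, 0,0,0, -0.66,-0.48,0, 0,0,0, -1,-0.72,0, 0,0,0, -1,-0.72,0, 0,0,0]' 255 20; python3 -m handwheel '[-0.33,-0.24,0.1, 0,0,0, -0.66,-0.48,0.2, 0,0,0, -0.99,-0.72,0.3, 0,0,0, -0.99,-0.72,0.3, 0,0,0, -0.99,-0.72,0.3, 0,0,0]' ; python3 - <<'E'
from rig import status, vision
import cv2, numpy as np
s=status.read_state(); print({k:np.round(s[k],4).tolist() for k in ("clock","tool_pos","orientation","ft_force","grip_width")})
ims=[]
for n in ("wrist","side"):
    c=vision.get_calibration(n); p,d=vision.grab_frame(n)
    np.savez(f"{n}1.npz",p=p,d=d,K=c["intrinsics"],R=c["R"],t=c["t"]); ims.append(cv2.resize(p[:,:,::-1],(480,300),interpolation=cv2.INTER_AREA))
cv2.imwrite("pics/m1.png",cv2.vconcat(ims))
E
```

```text
clock: 0.5
tool_pos: [0.5594, -0.1277, 0.2498]
orientation: [0.0, 0.711, 0.703, -0.002]
ft_force: [0.4, -0.5, 0.2]
grip_width: 0.33
finger_force: 0.0
clock: 1.0
tool_pos: [0.4765, -0.2396, 0.2136]
orientation: [-0.0, 0.708, 0.706, -0.0]
ft_force: [0.1, 1.3, 0.8]
grip_width: 0.001
finger_force: 0.0
{'clock': 1.0, 'tool_pos': [0.4765, -0.2396, 0.2136], 'orientation': [-0.0004, 0.7082, 0.706, -0.0001], 'ft_force': [0.1348, 1.282, 0.8413], 'grip_width': 0.0011}
```

View pics/m1.png

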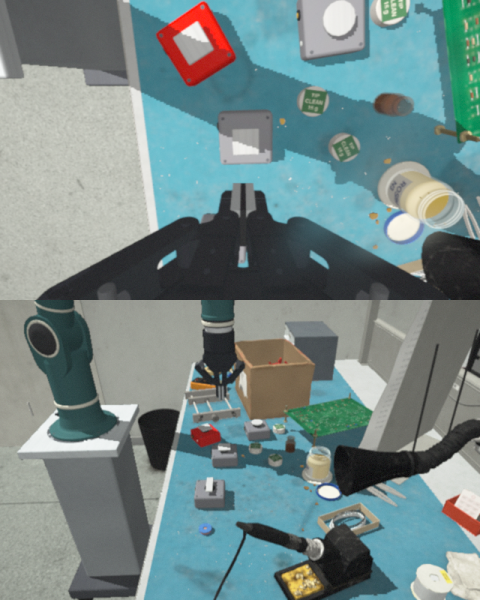

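The wrist view (top) has the shut fingers at column 243 in line with the square plate at (245,138). The neighbours are well clear. I'll check the plate centre in this cloud, then descend.

```bash
python3 - <<'E'
from h import *; import cv2
p,d,X=cloud("wrist1.npz")
near=np.linalg.norm(X[...,:2]-[.477,-.239],axis=-1)<.06
for lo,hi in((.044,.058),(.03,.042)):
    m=near&(X[...,2]>lo)&(X[...,2]<hi)&(d>0); print(m.sum(),cv2.minAreaRect((X[m][:,:2]*1000).astype(np.float32)),np.median(X[m][:,2]))
E
python3 -m handwheel '[0,0,0.25,0,0,0, 0,0,0.5,0,0,0, 0,0,0.75,0,0,0, 0,0,1,0,0,0, 0,0,1,0,0,0]'
```

```text
1212 ((479.4363098144531, -239.49815368652344), (33.373321533203125, 34.593379974365234), 1.3064619302749634) 0.048739616919959275
3680 ((479.3180847167969, -239.46409606933594), (71.56666564941406, 71.94720458984375), 1.650147557258606) 0.03553152349946982
clock: 1.6
tool_pos: [0.476, -0.2359, 0.0907]
orientation: [-0.003, 0.706, 0.708, -0.001]
ft_force: [-0.7, -0.1, 0.1]
grip_width: -0.003
finger_force: 0.0
```

```bash
python3 -m handwheel '[0,0.01,0.04,0,0,0, 0,0.01,0.08,0,0,0, 0,0.01,0.12,0,0,0, 0,0.01,0.12,0,0,0, 0,0.01,0.12,0,0,0]'; python3 -m handwheel '[0,0,0,0,0,0, 0,0,0,0,0,0]'
```

```text
clock: 2.1
tool_pos: [0.4787, -0.239, 0.0801]
orientation: [0.0, 0.707, 0.707, 0.0]
ft_force: [-0.3, -0.6, -0.0]
grip_width: 0.002
finger_force: 0.0
clock: 2.3
tool_pos: [0.4785, -0.239, 0.0799]
orientation: [0.0, 0.707, 0.707, 0.0]
ft_force: [0.3, 0.1, 0.4]
grip_width: -0.0
finger_force: 0.0
```

Contact is expected near z 0.069, so I'll go down 9 mm, then in 1 mm steps.

```bash
python3 -m handwheel '[0,0,0.025,0,0,0, 0,0,0.05,0,0,0, 0,0,0.075,0,0,0, 0,0,0.075,0,0,0, 0,0,0.075,0,0,0]'; for i in 1 ; do python3 -m handwheel '[0,0,0.01,0,0,0, 0,0,0.01,0,0,0, 0,0,0.01,0,0,0]';python3 -m handwheel '[0,0,0.01,0,0,0, 0,0,0.01,0,0,0, 0,0,0.01,0,0,0]'; done
```

```text
clock: 2.8
tool_pos: [0.4783, -0.2388, 0.0704]
orientation: [-0.0, 0.707, 0.707, -0.0]
ft_force: [-0.7, 0.4, 0.2]
grip_width: -0.001
finger_force: 0.0
clock: 3.1
tool_pos: [0.4784, -0.2389, 0.0694]
orientation: [0.0, 0.707, 0.707, 0.0]
ft_force: [-0.4, 0.0, 0.2]
grip_width: -0.002
finger_force: 0.0
clock: 3.4
tool_pos: [0.4786, -0.2389, 0.0684]
orientation: [0.0, 0.707, 0.707, 0.0]
ft_force: [-0.6, -0.2, 2.6]
grip_width: -0.001
finger_force: 1.0
```

Contact came at about 0.069 (2.6 N). I'll press about 3.7 mm further in two steps.

```bash
python3 -m handwheel '[0,0,0.01,0,0,0, 0,0,0.02,0,0,0, 0,0,0.02,0,0,0]'; python3 -m handwheel '[0,0,0.012,0,0,0, 0,0,0.012,0,0,0, 0,0,0.012,0,0,0]'
```

```text
clock: 3.7
tool_pos: [0.4785, -0.2389, 0.0658]
orientation: [0.0, 0.707, 0.707, 0.0]
ft_force: [-0.3, -0.2, 2.6]
grip_width: -0.002
finger_force: 1.6
clock: 4.0
tool_pos: [0.4786, -0.2389, 0.0645]
orientation: [0.0, 0.707, 0.707, 0.0]
ft_force: [-0.2, 0.1, 3.9]
grip_width: -0.001
finger_force: 1.9
```

```bash
python3 -m handwheel '[0,0,0.005,0,0,0, 0,0,0.005,0,0,0, 0,0,0.005,0,0,0, 0,0,0.005,0,0,0, 0,0,0.005,0,0,0]' | grep -E "tool|force"; for i in 1 2 3 4; do python3 -m handwheel '[0,0,0,0,0,0, 0,0,0,0,0,0, 0,0,0,0,0,0, 0,0,0,0,0,0, 0,0,0,0,0,0]' | grep -E "tool|force"; done
```

```text
tool_pos: [0.4785, -0.2389, 0.0638]
ft_force: [1.0, -0.1, 4.9]
finger_force: 2.1
tool_pos: [0.4785, -0.2389, 0.0638]
ft_force: [1.5, -0.9, 3.8]
finger_force: 2.1
tool_pos: [0.4785, -0.2389, 0.0638]
ft_force: [2.0, -0.5, 3.8]
finger_force: 2.1
tool_pos: [0.4785, -0.2389, 0.0638]
ft_force: [1.4, 0.5, 4.2]
finger_force: 2.1
tool_pos: [0.4785, -0.2389, 0.0638]
ft_force: [1.9, -0.3, 3.6]
finger_force: 2.1
```

The plate is about 4.5 mm down (around 4 N) and has been held for 2.5 s. Now I'll release it and draw clear.

```bash
python3 -m handwheel '[0,0,-0.02,0,0,0, 0,0,-0.05,0,0,0, 0,0,-0.1,0,0,0, 0,0,-0.2,0,0,0, 0,0,-0.3,0,0,0]' | grep -E "tool|ft"; python3 -m handwheel '[0,0,-0.2,0,0,0, 0,0,-0.5,0,0,0, 0,0,-0.8,0,0,0, 0,0,-1,0,0,0, 0,0,-1,0,0,0]'| grep -E "tool|ft"; python3 -m handwheel '[0,0,0,0,0,0, 0,0,0,0,0,0, 0,0,0,0,0,0]'; python3 - <<'E'
from rig import vision
import numpy as np, cv2
c=vision.get_calibration("scene"); p,d=vision.grab_frame("scene")
np.savez("scene2.npz",p=p,d=d,K=c["intrinsics"],R=c["R"],t=c["t"])
cv2.imwrite("pics/scene2.png",p[:,:,::-1])
from h import cloud
p,d,X=cloud("scene2.npz")
for q in ([.477,-.239],[.581,-.098],[.443,-.4055]):
    m=(np.linalg.norm(X[...,:2]-q,axis=-1)<.06)&(X[...,2]>.044)&(X[...,2]<.06)
    print(cv2.minAreaRect((X[m][:,:2]*1000).astype(np.float32))[:2],np.median(X[m][:,2]))
E
```

```text
tool_pos: [0.4777, -0.2385, 0.1003]
ft_force: [0.6, -0.3, -0.4]
tool_pos: [0.4802, -0.2397, 0.2244]
ft_force: [0.3, 0.8, 0.7]
clock: 7.8
tool_pos: [0.4776, -0.2385, 0.2186]
orientation: [-0.001, 0.707, 0.707, -0.0]
ft_force: [0.2, -0.5, 0.3]
grip_width: 0.001
finger_force: 0.0
((477.2371826171875, -239.27435302734375), (33.67079544067383, 36.89836883544922)) 0.04901984003271877
((580.1251220703125, -98.93630981445312), (34.60729217529297, 33.35584259033203)) 0.04912186855536986
((443.1891784667969, -405.708251953125), (52.14833068847656, 16.5797119140625)) 0.04893333375670636
```

View pics/scene2.png

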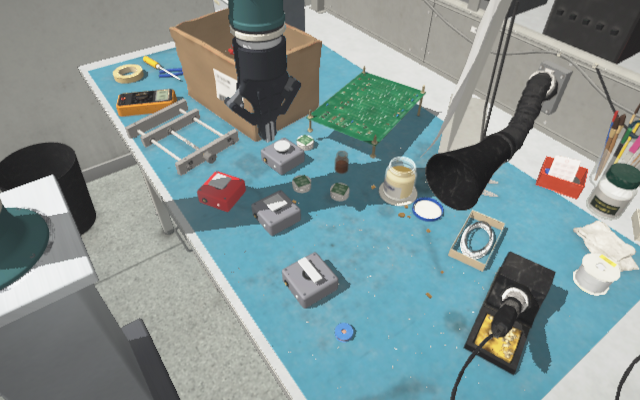

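The hand is about 17 cm above the tester at (277,213). The boxes, bottle, tins and reel are where they started, and the plates are back at 49 mm.

```bash
python3 -c "
from rig import arm; print(arm.sign_off())"
```

```text
the job is handed in; nothing more can be done
None
```

The job is handed in: the tester's square plate was held about 4.5 mm down at about 4 N for 2.5 s, then sprang back up, and the hand is 17 cm clear with nothing else touched or moved as far as the cameras and force readings show.

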